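# Close the blower end cover

### The arm

A 6-joint arm with a two-finger parallel gripper is mounted at the origin on the work surface. World frame = base frame: x ahead of the robot, y to its left, z up, the work surface at z = 0. Lengths are in m, angles in rad, forces in N, time in s.
With the tool pointing down it reaches from about 0.35 to 0.775 m from the base axis. Payload 7.3 kg.
Tool frame: the origin (TCP) lies on the mounting face of the last link; the fingertips stand 178 mm ahead of it and the grasp point (between the pads) lies 159 mm ahead of it (robot.grip_depth is the distance from the TCP to the grasp point, in m); z points along the fingers, y is the line along which they close (so a half turn about z gives the same grasp; the last joint's range is limited). The gripper opens to 92 mm and grips with 3 to 60 N. Pads are 19 mm wide; open, the fingers measure 130 mm over their backs; the gripper's body (75 mm by 190 mm) begins 47 mm behind the grasp point.
Start: joints at [-1.318, 0.342, 1.524, -0, 1.275, -0.146], TCP at [0.204, -0.484, 0.405] pointing down, gripper open.
Joint ranges: [-2.53, 2.53], [-0.77, 2.02], [0.04, 2.7], [-1, 4.14], [0.28, 2.66], [-3.11, 3.11]. Speed limits (rad/s): [2.57, 2.57, 3.14, 3.14, 3.14, 3.14].

### API

Orientations are given as [roll, pitch, yaw] about the fixed x, y, z axes, in that order (R = Rz(yaw) Ry(pitch) Rx(roll)).
In Python, from cell import observe, cams, robot, models gives the robot as it stands.
- The arm moves only by the shell command python3 -m jog 'ROWS' [FORCE]. ROWS is JSON, a list of rows, each a list of 3 entries, a list of its own where there are three numbers: the shift along the tool's x, y, z each as a share of 0.4 m, from -1 to 1, then the turn about the tool's z as a share of pi rad, from -1 to 1, then the closure, from 0 (fully open) to 1 (shut). In form: [[[x, y, z], turn, jaw], ...]. A call has 1 to 12 rows; each row is the pose to reach, as a shift and turn from the pose commanded when the call began, along the tool's axes at that moment, turning the shorter way round; what a row does not reach only later rows make up. A row lasts 1/8 s, in which the tool goes at most 62.5 mm and 10.7 degrees, less where a joint would pass 70% of its speed; a pose out of reach is approached as far as the arm can. A call with a number of a shift or a turn outside -1 to 1 is refused whole. A call with a gripper value outside its range is refused whole. The fingers move at their own pace and stop on an object; FORCE is the grip in N (left out, the last holds). Time passes only in rows, so rows that repeat a pose let the fingers close. It gives the time, the measured TCP pose, the force, the opening and the grip force at its end, in the units of the state.
- observe(): the state, without advancing time (a new reading comes with each control period).
- cams.read_camera(name): name is "side" or "top" or "wrist"; returns the picture (480x640x3 uint8, red, green, blue); there is no depth.
- cams.camera_model(name): a dict with "camera_matrix" (3x3 intrinsics, pixels), "pose" (4x4, takes a point from camera to world coordinates). Camera axes: x right, y down, z forward; pixel columns grow to the right and rows downward; lengths in m; the calibration is good to about 2 mm. The wrist camera is an equidistant fisheye: a pixel r from the principal point sees the ray r / f radians off the axis. A picture is of the moment at which its call begins: read the wrist's pose just before it. camera_model takes no time and is no camera call; for the wrist camera it gives the pose at the moment of the call.
- robot.hand_in(): hands the job in; it is judged then, once.
Trained networks look in the newest picture that a camera, given by its name, has taken for a name from the list of things; names that differ only in an ending like _2 or _b are one class to them, and where a whole thing is asked for, a point or a joint stands for the part that bears it (a point fixed in the world has none). Each returns a list of dicts, best first, with "confidence" (0 to 1); they miss things now and then, are a little off and sometimes report something else, mostly with a low value. They report only what shows in the picture. A call takes as long as a camera call. They do not tell look-alikes from the thing itself.
- models.find_in(target, camera): "position" ([x, y, z] in m, in world coordinates, good to about 4 mm: the middle of the surface that is visible of it).
- models.pinpoint(target, camera): "position" ([x, y, z] in m, in world coordinates, good to about 4 mm: a listed point, or the origin of a listed thing).
The state is a dict: "time": time; "qpos": joint angles; "qvel": joint speeds; "joint_efforts": joint torques, N m; "tool_pos": TCP position; "tool_rot": TCP orientation; "contact_force": force on the tool from outside, world axes, zero at the start; "torque": the same for the moment, N m; "opening": finger opening in m; "grip_force": force on a finger pad.
Only numpy, scipy, OpenCV 4.12 (cv2) and the standard library are available. Lean on these libraries where they do the work, as an engineer would, in place of code of your own. Each camera call takes 0.05 s, during which the arm holds its last target. There are 200 camera calls.

### The job

Slide the loose end cover along the bench, without lifting or tipping it, square into the guide rails of the blower housing until its tongue comes up to the quarter-turn catch; only then turn the catch clockwise by its wing all the way to its stop, so that its slot lines up with the tongue. Then push the cover fully home, flush against the housing face, and finish while holding it firmly pressed there against the spring seal - do not let go. Leave the wrench, can, tray and ring on the bench where they are.

Things in the scene. Friction and masses are not known exactly. Their poses are not given: they have to be found in the camera images.
- housing: grey blower housing fixed to the bench, a box 100 mm deep (x 0 to +100), 150 mm wide, 80 mm tall. Origin: at bench level, middle of its flat mating face; x points into the housing, the way the cover is pushed; y along the face, z up. Its face carries a spring seal, its top the catch; two guide rails stand before the face.
- rail_mouth (a point): between the two steel guide rails, at their top (18 mm high), 50 mm before the housing face; axes as the housing's. The rails' inner faces are at y = +-58 mm from here to the face; away from the face they flare outward to 80 mm before the face (inner mouth +-76 mm, outside about +-90 mm).
- seal_face (a point): middle of the outer face of the black rubber seal, 80 mm wide, 16 mm tall, 48 mm above the bench. It stands out 8 mm from the housing face on a spring: 2.8 N to start, 8.4 N to press flush with the face; let go, it pushes the cover back out of place.
- cover: loose aluminium end cover on slippery glide feet, block 90 mm deep (x), 110 wide (y), 85 tall, 0.7 to 1.05 kg. Origin: centre of underside. Its +x face meets the housing; push the louvred -x face. Origin in the housing's frame: starts at x = -170 to -250 mm, stopped by the unturned catch at about -72, fully home at -45. At the unturned catch, 8 N tips it.
- tongue_tip (a point): front end of the cover's tongue, in the middle of its 15 mm height; axes as the cover's. The tongue is a straight bar 10 mm wide lying along the middle of the cover's top (height 85 to 100 mm) from above the cover's origin to here, 77 mm ahead of the origin, 32 mm beyond the front face.
- catch_grip (a point): middle of the catch's wing, on its vertical axis, 27 mm behind the housing face, 128 mm high. Wing: upright steel bar 14 mm thick, 44 long, 28 tall (height 112 to 140). Below it a dark disc 44 mm across (height 82 to 112) with a slot 18 mm wide right through, in line with the wing. y runs along wing and slot, x across; it turns with the catch.
- catch (a joint): angle of the quarter-turn catch, rad. 0: wing and slot lie across, along the housing's y; 1.571 (hard stop): in line with the tongue, along the housing's x. Starts between 0 and 0.4, grows clockwise seen from above, stays where left, needs about 0.1 N m.
- wrench: a steel wrench lying on the bench; to be left alone
- grease_can: a short grey can, 60 mm wide, 65 mm tall; to be left alone (origin: centre of the underside)
- parts_tray: an open steel tray, 120 x 90 x 35 mm; to be left alone (origin: centre of the underside)
- bearing: a steel ring, 48 mm wide, 15 mm tall; to be left alone (origin: centre of the underside)
Things that resemble listed ones, but are neither listed nor needed, are in the scene too. There is more than one size of the cover; the one meant has the size given above.

How it is judged:
By the outcome, as a careful person would: the job done as asked, in the order asked, and still so for the second after the job is handed in, while the arm keeps its last pose, push and grip.
It also fails if it takes over 72 s, if anything falls off the work surface, if the arm or the gripper's body presses on something with over 40 N, if the wrist force passes 120 N, or if a joint passes its speed limit or range.

## Working session

There is one attempt and no reset: what is moved stays moved. The work goes in short steps, Python scripts to look and compute and a shell command to move; the robot and the scene stay as the last step left them, time stands still between calls to the robot, and variables do not carry over. Pictures are saved under pics/ and viewed, at most 12 in all, crops included, and the job is handed in when it is done.

```bash
mkdir -p pics; ls; python3 - <<'E'
from cell import observe,cams,robot,models
import cv2
s=observe();print({k:s[k] for k in('time','tool_pos','tool_rot','opening')})
for c in('top','side'):
    cv2.imwrite(f'pics/{c}0.png',cams.read_camera(c)[:,:,::-1])
    m=cams.camera_model(c);print(c,m['camera_matrix'],m['pose'])
    for t in('housing','cover','tongue_tip','catch_grip','rail_mouth','seal_face','catch','grease_can','parts_tray','bearing','wrench'):
        try: print(t,[(p['position'],p['confidence']) for p in models.pinpoint(t,c)][:3])
        except Exception as e: print(t,e)
E
```

```text
pics
{'time': 0.0, 'tool_pos': array([ 0.20386046, -0.48367037,  0.40402667]), 'tool_rot': array([-3.14005050e+00, -2.09041149e-04,  3.98832321e-01]), 'opening': 0.09194720860794492}
top [[438.28151487   0.         324.53779591]
 [  0.         438.28151487 238.45887503]
 [  0.           0.           1.        ]] [[ 0.00692767 -0.99812346  0.06084058  0.51447621]
 [-0.99994    -0.00743088 -0.00804866  0.06733659]
 [ 0.00848566 -0.06078117 -0.99811504  1.04542819]
 [ 0.          0.          0.          1.        ]]
housing [([0.5264, -0.1773, -0.0028], 0.84)]
cover [([0.5308, 0.0253, -0.0012], 0.94), ([0.3634, 0.0248, -0.0013], 0.8), ([0.4013, 0.223, 0.0016], 0.67)]
tongue_tip [([0.3177, 0.0524, 0.0631], 0.91), ([0.5572, -0.0514, 0.0903], 0.6), ([0.2941, 0.2327, 0.132], 0.57)]
catch_grip [([0.5324, -0.2071, 0.1259], 0.65)]
rail_mouth [([0.5574, -0.051, 0.0905], 0.71)]
seal_face [([0.5271, -0.1694, 0.0513], 0.75)]
catch it knows: bearing, catch_grip, cover, grease_can, housing, parts_tray, rail_mouth, seal_face, tongue_tip, wrench
grease_can [([0.7102, 0.1658, 0.0042], 0.89)]
parts_tray
[... 466 characters left out ...]
ng [([0.53, -0.1789, -0.0006], 0.6), ([0.6993, -0.2205, -0.0022], 0.27)]
cover [([0.5381, 0.0238, -0.0025], 0.89), ([0.4003, 0.2195, -0.0023], 0.82), ([0.3649, 0.0265, -0.0048], 0.56)]
tongue_tip [([0.325, 0.0573, 0.0697], 0.89), ([0.5569, -0.0474, 0.0902], 0.84), ([0.2914, 0.2347, 0.1274], 0.7)]
catch_grip [([0.532, -0.2017, 0.1244], 0.57)]
rail_mouth []
seal_face []
catch it knows: bearing, catch_grip, cover, grease_can, housing, parts_tray, rail_mouth, seal_face, tongue_tip, wrench
grease_can [([0.7107, 0.1682, 0.0019], 0.6)]
parts_tray [([0.5204, 0.4108, 0.0019], 0.65)]
bearing [([0.7024, -0.2193, -0.0036], 0.58)]
wrench [([0.7394, -0.0171, 0.0], 0.58), ([0.5352, 0.0246, -0.0001], 0.52)]
```

View pics/top0.png

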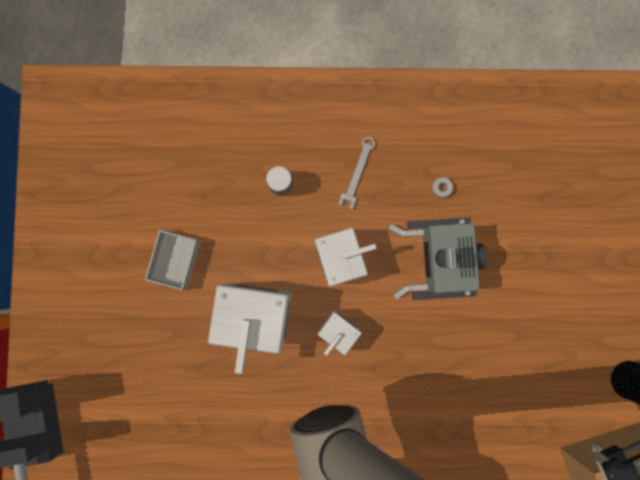

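View pics/side0.png

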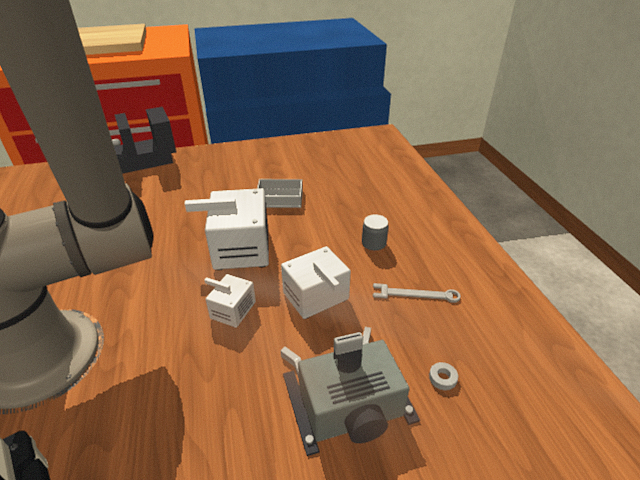

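The top and side views show the housing with its face towards +y, at about (450,258) in the top picture. Three covers are visible, and the 110 x 90 one is the middle one at (342,257), yawed about -73°. Next I'll look closer with the wrist camera.

```bash
python3 -m jog '[[[0.9,-0.5,0],-0.373,0],[[0.9,-0.5,0],-0.373,0],[[0.9,-0.5,0],-0.373,0],[[0.9,-0.5,0],-0.373,0],[[0.9,-0.5,0],-0.373,0],[[0.9,-0.5,0],-0.373,0],[[0.9,-0.5,0],-0.373,0],[[0.9,-0.5,0],-0.373,0],[[0.9,-0.5,0],-0.373,0],[[0.9,-0.5,0],-0.373,0]]'
python3 - <<'E'
from cell import observe,cams,robot,models
import cv2,json,numpy as np
s=observe();print(s['time'],s['tool_pos'],s['tool_rot'],s['qpos'],s['contact_force'])
m=cams.camera_model('wrist');print(m)
cv2.imwrite('pics/w1.png',cams.read_camera('wrist')[:,:,::-1])
json.dump({k:np.array(v).tolist() for k,v in m.items() if k in('camera_matrix','pose')},open('w1.json','w'))
for t in('housing','cover','tongue_tip','catch_grip','rail_mouth','seal_face'):
    print(t,[(p['position'],p['confidence']) for p in models.pinpoint(t,'wrist')][:3])
E
```

```text
time: 2.35
tool_pos: [0.4574, -0.1606, 0.4047]
tool_rot: [-3.141, 0.0, 1.569]
contact_force: [0.1, -0.2, 0.2]
opening: 0.0919
grip_force: 0.0
2.35 [ 0.45742296 -0.16063598  0.40474005] [-3.14142133e+00  2.73917577e-04  1.56866263e+00] [-4.95875306e-01  2.68518138e-01  1.62978477e+00 -3.40492846e-04
  1.24331081e+00 -4.93632063e-01] [ 0.08984129 -0.24144891  0.23221232]
{'camera_matrix': array([[371.64829954,   0.        , 315.1243207 ],
       [  0.        , 371.64829954, 243.83432517],
       [  0.        ,   0.        ,   1.        ]]), 'pose': array([[ 9.99997378e-01, -2.26823913e-03, -3.14102164e-04,
         4.58176459e-01],
       [-2.26264692e-03, -9.57669303e-01, -2.87861749e-01,
        -8.29403785e-02],
       [ 3.52133281e-04,  2.87861705e-01, -9.57671925e-01,
         3.84408117e-01],
       [ 0.00000000e+00,  0.00000000e+00,  0.00000000e+00,
         1.00000000e+00]])}
housing [([0.5291, -0.1806, 0.0018], 0.68), ([0.532, 0.0241, -0.0021], 0.42)]
cover [([0.3641, 0.0242, -0.0011], 0.73), ([0.5338, 0.0224, -0.0005], 0.57)]
tongue_tip [([0.5546, -0.0469, 0.0921], 0.89), ([0.7027, -0.2245, -0.0021], 0.21)]
catch_grip [([0.5318, -0.2025, 0.1284], 0.98)]
rail_mouth []
seal_face [([0.5293, -0.1695, 0.0437], 0.75), ([0.5331, -0.2004, 0.127], 0.55)]
```

View pics/w1.png

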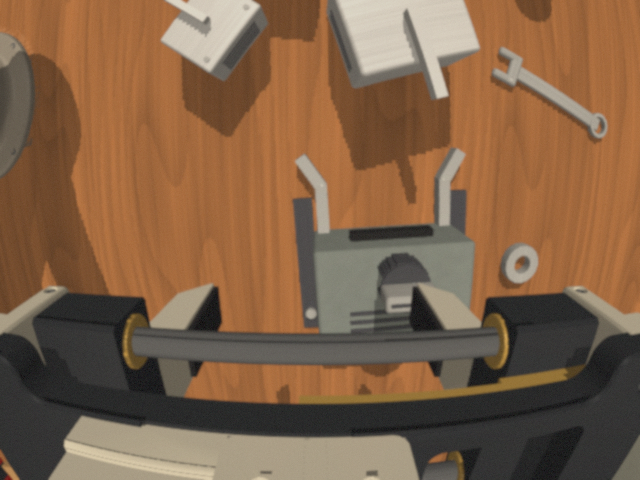

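The wrist view shows the housing (395,275), the rails (310–330 and 445–460), and a cropped cover at the top. I'll shift so both the cover and housing are well in view.

```bash
python3 -m jog '[[[0.12,0.09,0],0,0],[[0.25,0.18,0],0,0],[[0.25,0.18,0],0,0],[[0.25,0.18,0],0,0],[[0.25,0.18,0],0,0]]'
python3 - <<'E'
from cell import observe,cams,robot,models
import cv2,json,numpy as np
m=cams.camera_model('wrist');
im=cams.read_camera('wrist')[:,:,::-1];cv2.imwrite('pics/w2.png',im)
json.dump({k:np.array(v).tolist() for k,v in m.items() if k in('camera_matrix','pose')},open('w2.json','w'))
print(m['pose'][:3,3])
for t in('housing','cover','tongue_tip','catch_grip','rail_mouth','seal_face'):
    print(t,[(p['position'],p['confidence']) for p in models.pinpoint(t,'wrist')][:3])
E
cat > h.py <<'E'
import json,numpy as np
def px2w(f,uv,z):
    m=json.load(open(f));K=np.array(m['camera_matrix']);T=np.array(m['pose'])
    d=(np.array(uv,float)-K[:2,2])/K[0,0];r=np.hypot(*d)
    ray=T[:3,:3]@np.r_[d*(np.sin(r)/r),np.cos(r)]
    return T[:3,3]+ray*(z-T[2,3])/ray[2]
E
```

```text
time: 3.32
tool_pos: [0.5295, -0.0608, 0.4047]
tool_rot: [-3.141, 0.0, 1.569]
contact_force: [0.1, -0.1, -0.4]
opening: 0.0914
grip_force: 0.0
[0.53019072 0.01693722 0.38441101]
housing [([0.5282, -0.1812, 0.0022], 0.6)]
cover [([0.5334, 0.0248, -0.0029], 0.89)]
tongue_tip [([0.5533, -0.044, 0.0957], 0.94), ([0.3215, 0.0525, 0.0671], 0.68)]
catch_grip [([0.5319, -0.2006, 0.1311], 0.95)]
rail_mouth [([0.7422, -0.0213, -0.0013], 0.71)]
seal_face [([0.5316, -0.1707, 0.0484], 0.68), ([0.5531, -0.0467, 0.0931], 0.37)]
```

View pics/w2.png

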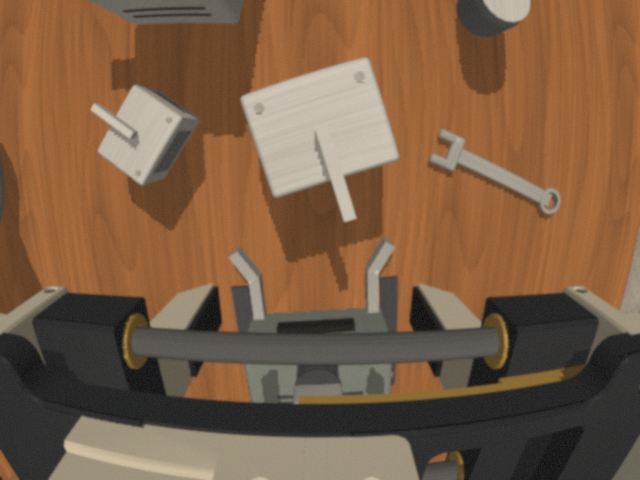

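The cover's top corners are at about (242,97), (367,58), (398,157) and (275,195), with the tongue tip at (349,219). The rails are at 235–262 and 368–392. I'll zoom once for sub-pixel picks.

```bash
python3 - <<'E'
import cv2,numpy as np
a=cv2.imread('pics/w2.png')[50:320,228:408];b=cv2.imread('pics/w1.png')[140:345,288:488]
r=lambda i:cv2.resize(i,None,fx=2,fy=2,interpolation=cv2.INTER_CUBIC)
a,b=r(a),r(b);o=np.zeros((540,780,3),np.uint8);o[:,:360]=a;o[:410,370:770]=b
for k in range(0,540,50):
    cv2.line(o,(362,k),(368,k),(0,255,255),1)
cv2.imwrite('pics/z1.png',o)
E
```

```text
(no output)
```

View pics/z1.png

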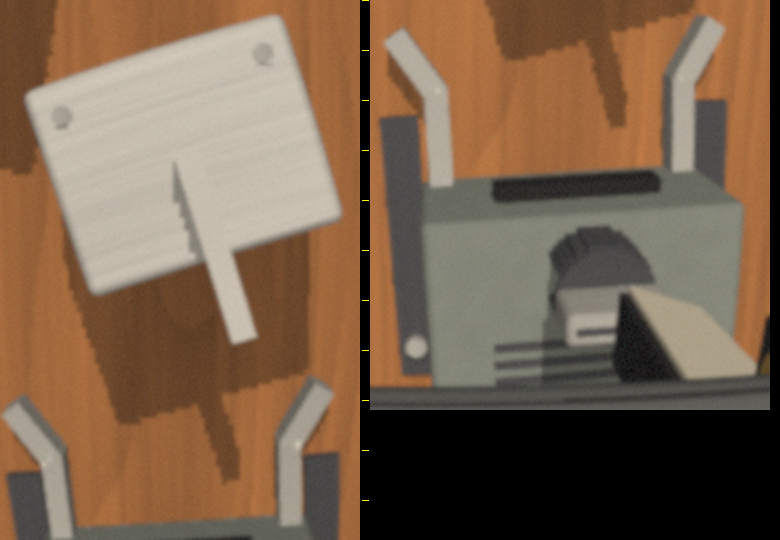

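```bash
python3 - <<'E'
import numpy as np
from h import px2w
A=lambda X,Y,z:px2w('w2.json',(228+X/2,50+Y/2),z)
B=lambda X,Y,z:px2w('w1.json',(288+(X-370)/2,140+Y/2),z)
d=lambda p,q:(np.round(np.degrees(np.arctan2(*(q-p)[1::-1])),2),round(np.linalg.norm(q-p),4))
c=[A(*p,.085) for p in((26,95),(280,15),(341,216),(94,294))]
print('cover c',np.mean(c,0),[d(c[i],c[(i+1)%4]) for i in range(4)])
t=[A(*p,.1) for p in((232,343),(256,338))];print('tip',np.mean(t,0))
a,b=B(424,224,.08),B(742,205,.08);print('housing',a,b,(a+b)/2,d(a,b))
L=[B(448,92,.018),B(453,185,.018),B(667,78,.018),B(672,172,.018)];print('rails',*L,d(L[0],L[1]),d(L[2],L[3]),d(L[0],L[2]))
L=[A(66,452,.018),A(73,537,.018),A(277,442,.018),A(280,524,.018)];print('rails2',*L,d(L[0],L[1]),d(L[2],L[3]),d(L[0],L[2]))
print('wing',d(B(567,318,.14),B(615,312,.14)),B(567,318,.14))
E
```

```text
cover c [0.53471348 0.02431355 0.085     ] [(np.float64(17.7), np.float64(0.1064)), (np.float64(-72.61), np.float64(0.0857)), (np.float64(-162.01), np.float64(0.1058)), (np.float64(107.73), np.float64(0.0863))]
tip [ 0.55759958 -0.04923438  0.1       ]
housing [ 0.45795295 -0.18178287  0.08      ] [ 0.6027513  -0.17351479  0.08      ] [ 0.53035213 -0.17764883  0.08      ] (np.float64(3.27), np.float64(0.145))
rails [ 0.46996606 -0.13323003  0.018     ] [ 0.47276053 -0.18102861  0.018     ] [ 0.5823965  -0.12410521  0.018     ] [ 0.58873487 -0.17374794  0.018     ] (np.float64(-86.65), np.float64(0.0479)) (np.float64(-82.72), np.float64(0.05)) (np.float64(4.64), np.float64(0.1128))
rails2 [ 0.47222711 -0.12897648  0.018     ] [ 0.47325329 -0.18038063  0.018     ] [ 0.58455161 -0.1234492   0.018     ] [ 0.5886598  -0.17241344  0.018     ] (np.float64(-88.86), np.float64(0.0514)) (np.float64(-85.2), np.float64(0.0491)) (np.float64(2.82), np.float64(0.1125))
wing (np.float64(6.22), np.float64(0.0182)) [ 0.51038813 -0.19880933  0.14      ]
```

```bash
python3 -m jog '[[[0.165,0.028,0],-0.099,0.3],[[0.165,0.028,0],-0.099,0.5],[[0.165,0.028,0.1],-0.099,0.5],[[0.165,0.028,0.2],-0.099,0.5],[[0.165,0.028,0.3],-0.099,0.5],[[0.165,0.028,0.344],-0.099,0.5],[[0.165,0.028,0.344],-0.099,0.5],[[0.165,0.028,0.344],-0.099,0.5]]'
python3 - <<'E'
from cell import observe,cams
import cv2
cv2.imwrite('pics/w3.png',cams.read_camera('wrist')[:,:,::-1])
s=observe();print(s['tool_pos'],s['tool_rot'],s['opening'])
E
```

```text
time: 4.68
tool_pos: [0.5415, 0.0062, 0.268]
tool_rot: [3.14, 0.001, 1.882]
contact_force: [0.9, -0.2, 1.1]
opening: 0.0459
grip_force: 0.0
[0.54155001 0.00618764 0.26818521] [3.13993857e+00 8.63759522e-04 1.88156278e+00] 0.04558907621757887
```

View pics/w3.png

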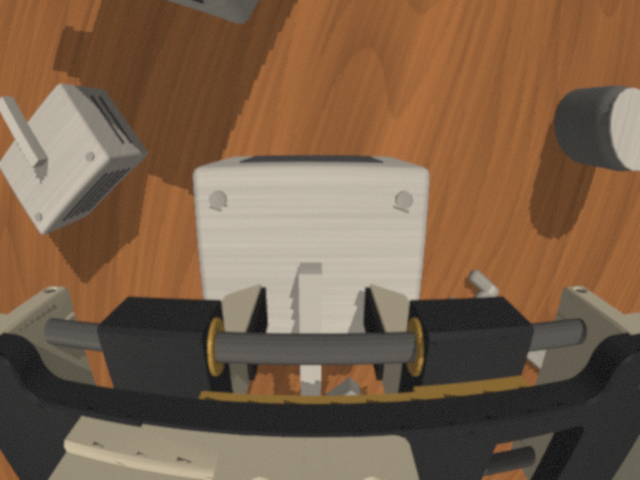

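The jaws straddle the tongue (311,300–390), centred and parallel to it. Next I close them.

```bash
python3 -m jog '[[[0,0,0],0,1],[[0,0,0],0,1],[[0,0,0],0,1],[[0,0,0],0,1],[[0,0,0],0,1],[[0,0,0],0,1],[[0,0,0],0,1]]' 25
python3 - <<'E'
from cell import observe
import numpy as np
s=observe();print(s['tool_pos'],s['tool_rot'],s['opening'],s['grip_force'])
# target: cover at housing x=-150 / -100 / -72 on axis, grip 20 mm ahead
p=s['tool_pos'][:2];psi=s['tool_rot'][2]
f=np.array([.5303,-.1776]);xh=np.array([.0576,-.9983])
tx=np.array([np.cos(psi),np.sin(psi)]);ty=np.array([tx[1],-tx[0]])
for X in(-.150,-.120,-.080,-.072):
    d=f+xh*(X+.0195)-p;print(X,d@tx/.4,d@ty/.4,'turn',-(np.radians(93.3)-psi)/np.pi)
E
```

```text
time: 5.6
tool_pos: [0.541, 0.0062, 0.2671]
tool_rot: [-3.141, -0.0, 1.882]
contact_force: [-3.7, -0.8, 3.7]
opening: 0.0101
grip_force: 25.0
[0.54097447 0.00623624 0.26711436] [-3.14076323e+00 -4.08788422e-05  1.88175169e+00] 0.0100660954721104 25.00102311372757
-0.15 -0.11355896542542795 -0.0842648246238255 turn 0.080646831575105
-0.12 -0.1861624903534858 -0.1030606173517443 turn 0.080646831575105
-0.08 -0.282967190257563 -0.1281216743223023 turn 0.080646831575105
-0.072 -0.30232813023837846 -0.13313388571641413 turn 0.080646831575105
```

```bash
python3 -m jog '[[[-0.03,-0.021,0],0.02,1],[[-0.057,-0.042,0],0.04,1],[[-0.085,-0.063,0],0.06,1],[[-0.1136,-0.0843,0],0.0806,1],[[-0.14,-0.091,0],0.0806,1],[[-0.165,-0.0975,0],0.0806,1],[[-0.186,-0.103,0],0.0806,1],[[-0.186,-0.103,0],0.0806,1],[[-0.186,-0.103,0],0.0806,1]]'
python3 - <<'E'
from cell import observe,cams,models
import cv2
s=observe();print(s['time'],s['tool_pos'],s['tool_rot'],s['opening'],s['contact_force'],s['torque'])
cv2.imwrite('pics/t2.png',cams.read_camera('top')[150:350,280:500,::-1].repeat(3,0).repeat(3,1))
for c in('top','side'):
  if c=='side':cams.read_camera(c)
  for t in('cover','tongue_tip','catch_grip'): print(c,t,[(p['position'],p['confidence']) for p in models.pinpoint(t,c)][:2])
E
```

```text
time: 6.72
tool_pos: [0.5249, -0.0777, 0.2671]
tool_rot: [3.141, 0.001, 1.629]
contact_force: [0.1, -4.3, -0.0]
opening: 0.0099
grip_force: 25.0
6.725 [ 0.52492044 -0.07772162  0.26713799] [3.14104554e+00 1.44836375e-03 1.62855597e+00] 0.009881143356139188 [ 0.14268013 -4.2905506  -0.03303088] [-0.50098677 -0.10959569 -0.00609352]
top cover [([0.5221, -0.0586, -0.0044], 0.86), ([0.4027, 0.2202, 0.0001], 0.74)]
top tongue_tip [([0.2949, 0.2375, 0.1325], 0.8), ([0.3193, 0.057, 0.0656], 0.57)]
top catch_grip []
side cover [([0.5291, -0.058, -0.0021], 0.74), ([0.3647, 0.028, -0.0022], 0.61)]
side tongue_tip [([0.2914, 0.233, 0.1261], 0.8), ([0.5289, -0.1345, 0.0909], 0.63)]
side catch_grip [([0.5316, -0.2046, 0.1273], 0.63)]
```

View pics/t2.png

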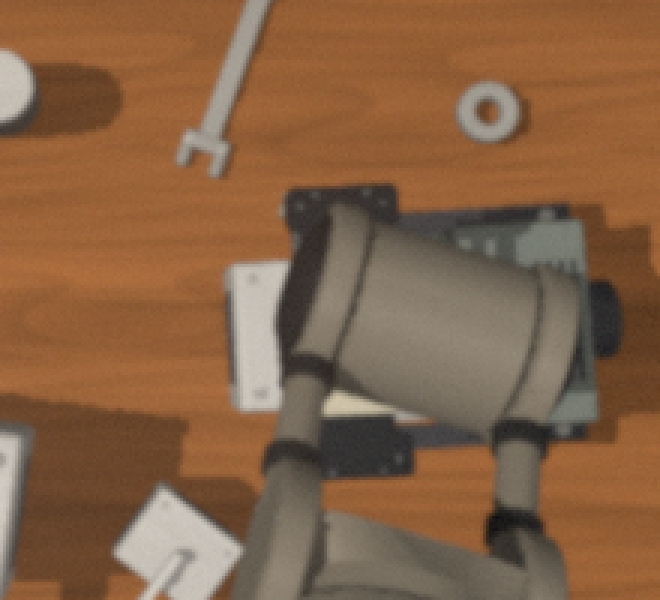

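```bash
python3 -m jog '[[[-0.02,0,0],0,1],[[-0.04,0,0],0,1],[[-0.06,0,0],0,1],[[-0.08,0,0],0,1],[[-0.1,0,0],0,1],[[-0.1,0,0],0,1],[[-0.1,0,0],0,1]]'; python3 -m jog '[[[-0.005,0,0],0,1],[[-0.01,0,0],0,1],[[-0.01,0,0],0,1],[[-0.01,0,0],0,1]]'
```

```text
time: 8.0
tool_pos: [0.5271, -0.1178, 0.267]
tool_rot: [3.141, 0.001, 1.628]
contact_force: [0.1, -2.7, 0.6]
opening: 0.0097
grip_force: 25.0
time: 8.5
tool_pos: [0.5272, -0.1209, 0.267]
tool_rot: [-3.141, -0.0, 1.629]
contact_force: [-0.5, 3.2, 1.6]
opening: 0.0097
grip_force: 25.0
```

```bash
python3 -m jog '[[[-0.0025,0,0],0,1],[[-0.0025,0,0],0,1],[[-0.0025,0,0],0,1]]'; python3 - <<'E'
from cell import observe,cams,models
import cv2
cv2.imwrite('pics/s3.png',cams.read_camera('side')[300:480,250:450,::-1].repeat(3,0).repeat(3,1))
for t in('cover','tongue_tip','catch_grip'): print(t,[(p['position'],p['confidence']) for p in models.pinpoint(t,'side')][:2])
s=observe();print(s['tool_pos'],s['contact_force'])
E
```

```text
time: 8.88
tool_pos: [0.5273, -0.1221, 0.267]
tool_rot: [-3.141, -0.0, 1.628]
contact_force: [-0.2, 3.4, 1.1]
opening: 0.0095
grip_force: 25.0
cover [([0.3627, 0.0279, -0.0033], 0.81), ([0.5278, -0.101, -0.0008], 0.68)]
tongue_tip [([0.3261, 0.0594, 0.0679], 0.83), ([0.5309, -0.1777, 0.0912], 0.81)]
catch_grip [([0.5332, -0.2049, 0.1253], 0.95)]
[ 0.52724686 -0.12207231  0.26700726] [0.16498695 3.1609951  0.20070262]
```

View pics/s3.png

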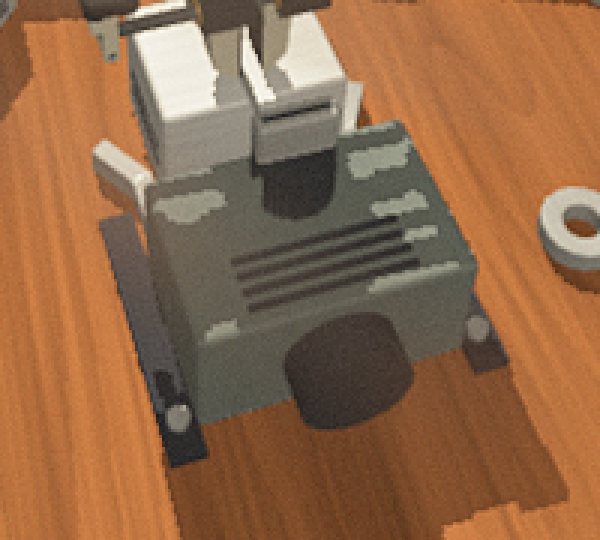

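The cover sits in the rails, squarely. The tongue tip is behind the wing in this view. The force is still only friction, so I keep creeping.

```bash
for i in 1 2; do python3 -m jog '[[[-0.0025,0,0],0,1],[[-0.0025,0,0],0,1],[[-0.0025,0,0],0,1]]' | grep -E 'pos|force'; done
```

```text
tool_pos: [0.5274, -0.1232, 0.267]
contact_force: [-0.4, 1.9, -1.1]
grip_force: 25.0
tool_pos: [0.5274, -0.1242, 0.267]
contact_force: [-1.0, 1.4, -2.8]
grip_force: 25.0
```

```bash
for i in 1 2; do python3 -m jog '[[[-0.0025,0,0],0,1],[[-0.0025,0,0],0,1],[[-0.0025,0,0],0,1]]' | grep -E 'pos|force|rot'; done
```

```text
tool_pos: [0.5275, -0.125, 0.267]
tool_rot: [-3.141, -0.0, 1.628]
contact_force: [0.1, 2.3, -2.2]
grip_force: 25.0
tool_pos: [0.5275, -0.1254, 0.267]
tool_rot: [-3.141, -0.002, 1.628]
contact_force: [0.0, 7.3, -1.9]
grip_force: 25.0
```

Contact is clear now: the force jumped to 7 N at cover x ≈ -72. I relieve the push, release, rise and look at the wing.

```bash
python3 -m jog '[[[0.0025,0,0],0,1],[[0.0025,0,0],0,1],[[0.0025,0,0],0.0,0.5],[[0.0025,0,0],0,0.5],[[0.0025,0,0],0,0.5],[[0.0025,0,-0.1],0,0.5],[[0.0025,0,-0.2],0,0.5],[[-0.12,0,-0.3],0,0.5],[[-0.26,0,-0.3],0,0.5],[[-0.4,0,-0.3],0,0.5],[[-0.4,0,-0.3],0,0.5],[[-0.4,0,-0.3],0,0.5]]'
python3 - <<'E'
from cell import observe,cams,models
import cv2,json,numpy as np
m=cams.camera_model('wrist')
im=cams.read_camera('wrist')[:,:,::-1];cv2.imwrite('pics/w4.png',im)
json.dump({k:np.array(v).tolist() for k,v in m.items() if k in('camera_matrix','pose')},open('w4.json','w'))
for t in('cover','tongue_tip','catch_grip'): print(t,[(p['position'],p['confidence']) for p in models.pinpoint(t,'wrist')][:2])
s=observe();print(s['tool_pos'],s['tool_rot'],s['qpos'])
cv2.imwrite('pics/z4.png',cv2.resize(im[0:280,200:460],None,fx=2.1,fy=2.1,interpolation=cv2.INTER_CUBIC))
E
```

```text
time: 12.08
tool_pos: [0.5366, -0.2856, 0.3868]
tool_rot: [-3.141, -0.001, 1.628]
contact_force: [0.1, -0.3, 0.7]
opening: 0.0458
grip_force: 0.0
cover [([0.5251, -0.1067, 0.0003], 0.98)]
tongue_tip [([0.5323, -0.1775, 0.0949], 0.55)]
catch_grip [([0.5342, -0.2022, 0.1264], 0.6)]
[ 0.53698288 -0.28448769  0.38737674] [3.14149133e+00 3.01763825e-05 1.63013187e+00] [-6.13259244e-01  5.07702144e-01  1.30979349e+00  4.07568722e-05
  1.32399896e+00 -6.72604747e-01]
```

View pics/z4.png

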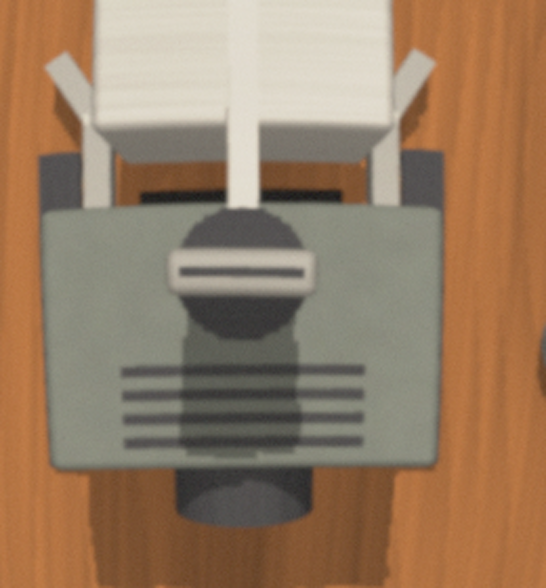

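The cover is square between the rails, with its tongue tip at the disc. The wing is centred at (242,272) in the crop and lies straight across, so the catch angle is about 0.

```bash
python3 - <<'E'
import numpy as np
from h import px2w
g=lambda X,Y,z:px2w('w4.json',(200+X/2.1,Y/2.1),z)
P=[g(180,271,.14),g(304,273,.14)];e=P[1]-P[0];print('wing ang',np.degrees(np.arctan2(e[1],e[0])),np.mean(P,0),np.linalg.norm(e))
a,b=g(44,212,.08),g(441,208,.08);e=b-a;print('face',np.degrees(np.arctan2(e[1],e[0])),(a+b)/2,np.linalg.norm(e))
c=np.mean(P,0)[:2]; f=np.array([.5319,-.2046]); print(c,f)
p=np.array([.53698,-.28449]);psi=1.6301;tx=np.array([np.cos(psi),np.sin(psi)]);ty=np.array([tx[1],-tx[0]])
for q in(c,f,(c+f)/2):d=q-p;print(d@tx/.4,d@ty/.4)
E
```

```text
wing ang 2.323521916596321 [ 0.532575  -0.2041034  0.14     ] 0.03551555914433567
face 3.8682766598664924 [ 0.53129711 -0.17802999  0.08      ] 0.14585647842535776
[ 0.532575  -0.2041034] [ 0.5319 -0.2046]
0.20126591552320133 0.000917928217567315
0.20012660919231282 -0.0008401893758526544
0.20069626235775706 3.886942085746907e-05
```

```bash
python3 -m jog '[[[0.1,0,0],-0.05,0.5],[[0.2007,0,0],-0.11,0.5],[[0.2007,0,0],-0.494,0.5],[[0.2007,0,0],-0.494,0.5],[[0.2007,0,0],-0.494,0.5],[[0.2007,0,0],-0.494,0.5],[[0.2007,0,0],-0.494,0.5],[[0.2007,0,0],-0.494,0.5],[[0.2007,0,0],-0.494,0.5],[[0.2007,0,0],-0.494,0.5],[[0.2007,0,0],-0.494,0.5],[[0.2007,0,0],-0.494,0.5]]'; python3 -m jog '[[[0,0,0.1],0,0.5],[[0,0,0.2],0,0.5],[[0,0,0.235],0,0.5],[[0,0,0.235],0,0.5],[[0,0,0.235],0,0.5],[[0,0,0.235],0,1],[[0,0,0.235],0,1],[[0,0,0.235],0,1],[[0,0,0.235],0,1],[[0,0,0.235],0,1],[[0,0,0.235],0,1]]' 25
```

```text
time: 13.78
tool_pos: [0.5322, -0.2054, 0.3872]
tool_rot: [-3.141, 0.0, -3.103]
contact_force: [0.4, -0.3, -0.3]
opening: 0.0456
grip_force: 0.0
time: 15.15
tool_pos: [0.5322, -0.2044, 0.2934]
tool_rot: [3.139, -0.0, -3.103]
contact_force: [-0.5, 7.2, 2.5]
opening: 0.0138
grip_force: 25.0
```

```bash
python3 -m jog '[[[0,0.0025,0],0,1],[[0,0.0025,0],0.04,1],[[0,0.0025,0],0.08,1],[[0,0.0025,0],0.12,1],[[0,0.0025,0],0.16,1],[[0,0.0025,0],0.2,1],[[0,0.0025,0],0.24,1],[[0,0.0025,0],0.28,1],[[0,0.0025,0],0.32,1],[[0,0.0025,0],0.36,1],[[0,0.0025,0],0.4,1],[[0,0.0025,0],0.4,1]]'; python3 -c "
from cell import observe;s=observe();print(s['torque'])"
```

```text
time: 16.65
tool_pos: [0.5319, -0.2045, 0.2934]
tool_rot: [-3.141, -0.0, 1.925]
contact_force: [-3.6, 1.4, 4.7]
opening: 0.014
grip_force: 25.0
[ 0.47081267  0.27976137 -0.08204538]
```

```bash
python3 -m jog '[[[0,0,0],0.03,1],[[0,0,0],0.06,1],[[0,0,0],0.09,1],[[0,0,0],0.1,1],[[0,0,0],0.1,1],[[0,0,0],0.1,1]]'|grep -E 'rot|force'; python3 -c "
from cell import observe;s=observe();print(s['torque'])"; python3 -m jog '[[[0,0,0],0.01,1],[[0,0,0],0.01,1],[[0,0,0],0.01,1]]'|grep -E 'rot|force'; python3 -c "
from cell import observe;s=observe();print(s['torque'])"
```

```text
tool_rot: [-3.141, 0.0, 1.614]
contact_force: [-3.3, 2.4, 4.6]
grip_force: 25.2
[0.40558461 0.42623768 0.43607792]
tool_rot: [-3.141, 0.0, 1.581]
contact_force: [-3.1, 2.9, 4.7]
grip_force: 25.7
[0.30888342 0.45908268 0.56825931]
```

Torque rises against the stop (0.57 N m). I release, rise and verify.

```bash
python3 -m jog '[[[0,0,0],0,0.5],[[0,0,0],0,0.5],[[0,0,0],0,0.5],[[0,0,-0.1],0,0.5],[[0,0,-0.2],0,0.5],[[-0.1,0,-0.235],0,0.5],[[-0.2,0,-0.235],0,0.5],[[-0.2,0,-0.235],0,0.5],[[-0.2,0,-0.235],0,0.5]]'
python3 - <<'E'
from cell import observe,cams,models
import cv2,json,numpy as np
m=cams.camera_model('wrist')
im=cams.read_camera('wrist')[:,:,::-1]
json.dump({k:np.array(v).tolist() for k,v in m.items() if k in('camera_matrix','pose')},open('w5.json','w'))
s=observe();print(s['tool_pos'],s['tool_rot'])
cv2.imwrite('pics/z5.png',cv2.resize(im[0:280,200:460],None,fx=2.1,fy=2.1,interpolation=cv2.INTER_CUBIC))
E
```

```text
time: 18.9
tool_pos: [0.5326, -0.2844, 0.3867]
tool_rot: [-3.141, -0.001, 1.578]
contact_force: [0.7, -0.4, -0.8]
opening: 0.0457
grip_force: 0.0
[ 0.53272651 -0.28394208  0.3867948 ] [-3.14108798e+00 -7.65556076e-04  1.57863546e+00]
```

View pics/z5.png

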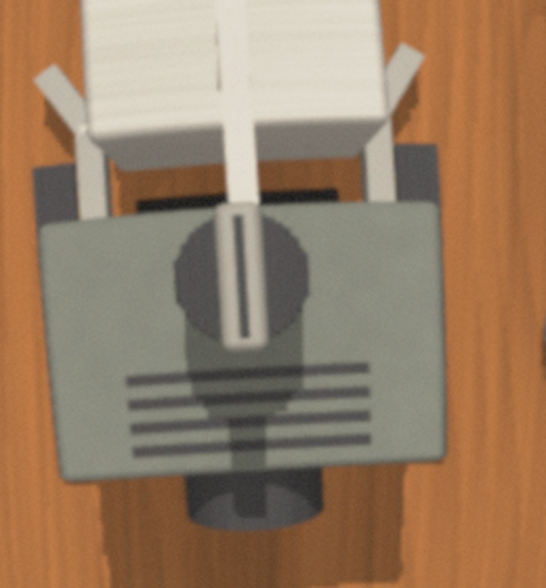

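The wing is in line with the tongue, at its stop. Next the tool goes behind the cover with the fingers 60 mm apart, and I push on the louvred face.

```bash
python3 -m jog '[[[0.15,0,0],-0.0157,0.35],[[0.3,0,0],-0.0157,0.35],[[0.45,-0.02,0],-0.0157,0.35],[[0.6,-0.0225,0],-0.0157,0.35],[[0.64,-0.0225,0],-0.0157,0.35],[[0.64,-0.0225,0],-0.0157,0.35],[[0.64,-0.0225,0.15],-0.0157,0.35],[[0.64,-0.0225,0.3],-0.0157,0.35],[[0.64,-0.0225,0.4],-0.0157,0.35],[[0.64,-0.0225,0.442],-0.0157,0.35],[[0.64,-0.0225,0.442],-0.0157,0.35],[[0.64,-0.0225,0.442],-0.0157,0.35]]'
```

```text
time: 20.45
tool_pos: [0.5223, -0.0297, 0.211]
tool_rot: [3.14, 0.001, 1.626]
contact_force: [0.4, 1.2, 0.8]
opening: 0.0597
grip_force: 0.0
```

```bash
python3 -m jog '[[[-0.015,0,0],0,0.35],[[-0.03,0,0],0,0.35],[[-0.04,0,0],0,0.35],[[-0.04,0,0],0,0.35],[[-0.04,0,0],0,0.35]]'; python3 -m jog '[[[-0.0075,0,0],0,0.35],[[-0.015,0,0],0,0.35],[[-0.015,0,0],0,0.35],[[-0.015,0,0],0,0.35]]'
```

```text
time: 21.08
tool_pos: [0.5227, -0.0447, 0.2103]
tool_rot: [-3.142, 0.0, 1.627]
contact_force: [-0.5, -0.0, 0.0]
opening: 0.0599
grip_force: 0.0
time: 21.58
tool_pos: [0.5231, -0.0508, 0.2103]
tool_rot: [-3.142, 0.0, 1.627]
contact_force: [-0.4, 0.5, 0.2]
opening: 0.0596
grip_force: 0.3
```

```bash
python3 -m jog '[[[-0.0075,0,0],0,0.35],[[-0.015,0,0],0,0.35],[[-0.0225,0,0],0,0.35],[[-0.03,0,0],0,0.35],[[-0.03,0,0],0,0.35]]'; python3 -m jog '[[[-0.005,0,0],0,0.35],[[-0.01,0,0],0,0.35],[[-0.015,0,0],0,0.35],[[-0.015,0,0],0,0.35]]'
```

```text
time: 22.2
tool_pos: [0.5237, -0.0632, 0.2103]
tool_rot: [-3.142, 0.001, 1.627]
contact_force: [0.1, 0.7, 0.6]
opening: 0.0597
grip_force: 0.1
time: 22.7
tool_pos: [0.5241, -0.0686, 0.2103]
tool_rot: [-3.142, -0.0, 1.628]
contact_force: [0.0, 3.2, 0.6]
opening: 0.0594
grip_force: 1.9
```

```bash
for i in 1 2 3; do python3 -m jog '[[[-0.005,0,0],0,0.35],[[-0.0075,0,0],0,0.35],[[-0.0075,0,0],0,0.35]]'|grep -E 'pos|rot|contact'; done
```

```text
tool_pos: [0.5242, -0.0711, 0.2103]
tool_rot: [-3.141, -0.001, 1.628]
contact_force: [-0.3, 7.3, 0.9]
tool_pos: [0.5244, -0.0738, 0.2103]
tool_rot: [-3.141, -0.001, 1.628]
contact_force: [1.0, 9.0, 1.2]
tool_pos: [0.5245, -0.0761, 0.2103]
tool_rot: [-3.141, -0.002, 1.629]
contact_force: [0.9, 14.0, 3.2]
```

```bash
for i in 1 2; do python3 -m jog '[[[-0.0025,0,0],0,0.35],[[-0.0025,0,0],0,0.35],[[-0.0025,0,0],0,0.35]]'|grep -E 'pos|rot|contact'; done; python3 - <<'E'
from cell import observe,cams,models
import cv2
im=cams.read_camera('side')[290:480,240:460,::-1]
cv2.imwrite('pics/s6.png',cv2.resize(im,None,fx=3,fy=3,interpolation=cv2.INTER_CUBIC))
for t in('cover','tongue_tip'): print(t,[(p['position'],p['confidence']) for p in models.pinpoint(t,'side')][:3])
E
```

```text
tool_pos: [0.5244, -0.0763, 0.2103]
tool_rot: [-3.141, -0.003, 1.629]
contact_force: [-1.0, 17.3, 4.7]
tool_pos: [0.5243, -0.0765, 0.2104]
tool_rot: [-3.14, -0.004, 1.63]
contact_force: [-0.5, 23.5, 5.1]
cover [([0.3643, 0.0288, -0.0032], 0.85), ([0.5293, -0.1325, -0.0051], 0.78), ([0.3981, 0.2187, -0.0001], 0.62)]
tongue_tip [([0.3233, 0.0589, 0.0675], 0.96), ([0.2933, 0.2359, 0.1266], 0.77)]
```

View pics/s6.png

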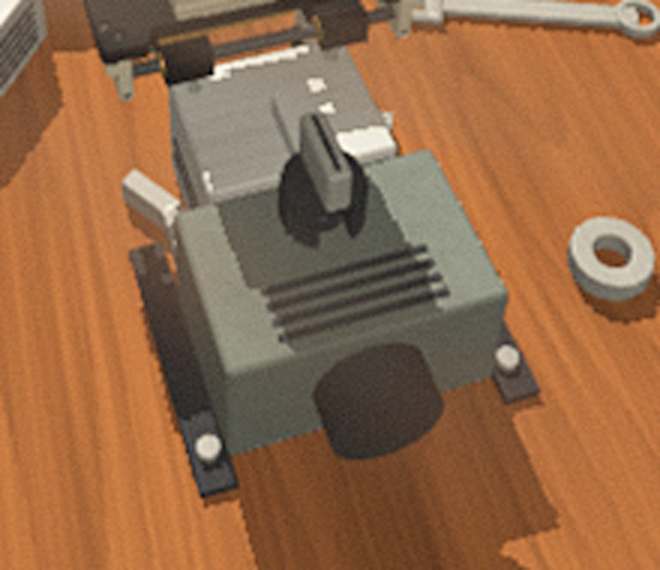

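The cover is flush against the housing face: it reads y = -0.1325 where -0.1327 is home, with hard contact at 23 N. I check that it holds steady, then hand in.

```bash
python3 -m jog '[[[0,0,0],0,0.35],[[0,0,0],0,0.35],[[0,0,0],0,0.35],[[0,0,0],0,0.35]]'|grep -E 'time|pos|contact'; python3 -c "
from cell import robot;print(robot.hand_in())"
```

```text
time: 25.22
tool_pos: [0.5243, -0.0765, 0.2104]
contact_force: [0.2, 22.6, 5.1]
the job is handed in; nothing more can be done
None
```

The job is handed in: the cover slid square to the catch, the catch was turned clockwise to its stop, and the cover is flush on the housing face, held there with about 23 N at 25 s; no verdict came back.

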